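Put salvaged engine parts in their matching holders on the packing bench

TASK

Put the four salvaged car parts where they belong on the packing bench: stand the oil filter upright in the blue round dish, put the bearing flat on the green stand with the post through its bore, lay the brake pad flat in the yellow tray, and lay the connecting rod squarely on its painted silhouette, big end on the large circle. Set each part down rather than dropping it, and leave the tape roll and the jar where they are.

Things in the scene. Friction and masses are not known exactly. Their poses are not given: they have to be found in the camera images.
- oil_filter: Loose oil filter standing upright: orange cylinder with a white band, 60 mm in diameter, 72 mm tall (a small 3 mm dark boss on top is look only), about 0.3 kg. Origin: centre of its underside; z up.
- bearing: Loose ball bearing lying flat: bright silver ring with a circle of dark dots, 62 mm outer diameter, 30 mm bore, 18 mm thick, about 0.22 kg. Origin: centre of its underside (in the middle of the bore); z up.
- brake_pad: Loose brake pad lying flat, friction side up: red steel back plate 100 x 46 x 6 mm with a black friction block 80 x 46 x 10 mm on it, 16 mm high in all, about 0.3 kg. Origin: centre of its underside; x along its 100 mm length, y across its 46 mm width, z up. It may go in its tray either way round.
- con_rod: Loose steel connecting rod lying flat, 119 mm long, 20 mm thick, 0.4 kg: big-end ring (52 mm across, 34 mm bore), shank 16 mm wide, solid small end 26 mm across. Origin: on its centre line at the underside, 20 mm from mid-length towards the big end; x points from big end to small end, z up. In its frame: big-end centre x = -13.5 mm, bare shank x = 12.5 to 53.5, small-end centre x = 66.5.
- filter_dish: Fixed holder for the oil filter: blue round dish, 92 mm outer and 80 mm inner diameter, its inner floor 4 mm and its rim 12 mm above the bench, an orange disc painted on the floor. Origin: its centre, at bench height; z up.
- bearing_stand: Fixed holder for the bearing: green square plate 100 x 100 mm, its top 6 mm above the bench, with an upright brass post in the middle, 14 mm in diameter, its top 38 mm above the bench. Origin: its centre, at bench height; z up.
- pad_tray: Fixed holder for the brake pad: yellow tray, 130 x 76 mm outside, 120 x 66 inside, floor 4 mm and rim 12 mm above the bench, a red rectangle painted on the floor. The long walls stand only at the corners: the middle 80 mm of each long side is open, giving fingers room. Origin: its centre at bench height; x along its 130 mm length, z up.
- rod_board: Fixed pad for the rod: flat grey board 140 x 72 mm, top 4 mm above the bench, the rod's silhouette in black with a white outline. Origin: board centre at bench height; x points from the silhouette's large circle (centre x = -33.5 mm) to its small one (x = +46.5), z up. The rod lies right with its origin at x = -20 mm, y = 0 here and both x axes pointing the same way.
- tape_roll: Bystander: loose roll of brown packing tape lying flat at the side, 100 mm in diameter, 48 mm tall. Origin: centre of its underside. Leave it alone.
- screw_jar: Bystander: loose small jar with a dark cap at the far side, 56 mm in diameter, 65 mm tall. Origin: centre of its underside. Leave it alone.
Things that resemble listed ones, but are neither listed nor needed, are in the scene too. Several things have the shape of the bearing; the one meant has the colours described above.

How it is judged (in metres and radians):
At the end, for the whole second after the job is handed in: All four parts released, at rest and level on their holders' floors: filter within 14 mm of the dish's centre, bearing round the post, brake pad within 14 mm each way and 0.3 rad of the tray, rod within 13 mm and 0.25 rad of its silhouette, big end on the large circle (horizontal distance between oil_filter and filter_dish below 0.014 m and height (world z) of each of oil_filter, brake_pad, con_rod below 0.008 m and angle between each of oil_filter, bearing, brake_pad, con_rod's own z axis and vertical below 0.1 rad and linear speed of each of oil_filter, bearing, brake_pad, con_rod below 0.02 m/s and angular speed of each of oil_filter, bearing, brake_pad, con_rod below 0.2 rad/s and horizontal distance between bearing and bearing_stand below 0.012 m and height (world z) of bearing below 0.01 m and x of brake_pad in the frame of pad_tray between -0.014 and 0.014 m and y of brake_pad in the frame of pad_tray between -0.014 and 0.014 m and angle between the x axis of brake_pad and the x axis of pad_tray, either way round below 0.3 rad and x of con_rod in the frame of rod_board between -0.033 and -0.007 m and y of con_rod in the frame of rod_board between -0.013 and 0.013 m and x of rod_board in the frame of con_rod between 0.007 and 0.033 m and angle between the x axis of con_rod and the x axis of rod_board, either way round below 0.25 rad); the robot touches nothing.
It fails at once if a part is dropped from a height (faster than 0.8 m/s within 50 mm of the bench) ((height (world z) of oil_filter below 0.05 m and linear speed of oil_filter above 0.8 m/s) or (height (world z) of bearing below 0.05 m and linear speed of bearing above 0.8 m/s) or (height (world z) of brake_pad below 0.05 m and linear speed of brake_pad above 0.8 m/s) or (height (world z) of con_rod below 0.05 m and linear speed of con_rod above 0.8 m/s)).
It fails at once if the tape roll is pushed away by more than 30 mm (distance of tape_roll from where it was at the start of the episode above 0.03 m).
It fails at once if the screw jar is pushed away by more than 30 mm (distance of screw_jar from where it was at the start of the episode above 0.03 m).
It also fails if it takes over 123 s, if anything falls off the work surface, if the arm or the gripper's body presses on something with over 40 N, if the wrist force passes 120 N, or if a joint passes its speed limit or range.

ROBOT

A 6-joint arm with a two-finger parallel gripper is mounted at the origin on the work surface. World frame = base frame: x ahead of the robot, y to its left, z up, the work surface at z = 0. Lengths are in mm, angles in degrees, forces in N, time in s.
With the tool pointing down it reaches from about 300 to 850 mm from the base axis. Payload 4.2 kg.
Tool frame: the origin (TCP) lies at the very end of the fingers, on their centre line; the grasp point (between the pads) lies 19 mm behind it (env.grip_depth is the distance from the TCP to the grasp point, in mm); z points along the fingers, y is the line along which they close (so a half turn about z gives the same grasp; the last joint's range is limited). The gripper opens to 91 mm and grips with 3 to 60 N. Pads are 32 mm wide; open, the fingers measure 118 mm over their backs; the gripper's body (76 mm by 178 mm) begins 60 mm behind the grasp point.
Start: joints at [-73.682, 18.312, 89.639, -0, 72.044, -1.146], TCP at [172.562, -548.512, 213.976] pointing down, gripper open.
Joint ranges: [-177.97, 177.97], [-48.28, 115.42], [12.27, 149.76], [-77.06, 257.06], [2.81, 150.46], [-146.56, 146.56]. Speed limits (degrees/s): [147.25, 147.25, 180, 180, 180, 180].

INTERFACE

Orientations are given as [roll, pitch, yaw] about the fixed x, y, z axes, in that order (R = Rz(yaw) Ry(pitch) Rx(roll)).
In Python, from workcell import env, cams gives the robot as it stands.
- The arm moves only by the tool apply_moves, never from a script. Its argument "deltas" is a list of rows, each a list of 5 numbers: the shift along the tool's x, y, z in m, then the turn about the tool's z in rad, then the opening, from -1 (shut) to 1 (fully open), so that 0 is half open. In form: [[tx, ty, tz, roll, gripper], ...]. A call has 1 to 5 rows; each row is the pose to reach, as a shift and turn from the pose commanded when the call began, along the tool's axes at that moment; what a row does not reach only later rows make up. A row lasts 1/10 s, in which the tool goes at most 50 mm and 8.59 degrees, less where a joint would pass 70% of its speed; a pose out of reach is approached as far as the arm can. A call with a gripper value outside its range is refused whole. The fingers move at their own pace and stop on an object; "grip_force" is the grip in N (left out, the last holds). Time passes only in rows, so rows that repeat a pose let the fingers close. It gives the time, the measured TCP pose, the force, the opening and the grip force at its end, in the units of the state.
- env.state(): the state, without advancing time (a new reading comes with each control period).
- cams.grab_frame(name): name is "scene" or "top" or "wrist"; returns the picture (400x640x3 uint8, blue, green, red); there is no depth.
- cams.get_calibration(name): a dict with "mtx" (3x3 intrinsics, pixels), "k1" (the pictures are not rectified: a ray, as slopes to the right and down, at radius r is drawn at 1 + k1 r^2 times it, then the intrinsics apply), "eye" and "attitude" of the camera in the world; the wrist camera has in their place "tool_from_camera" (4x4, takes a point from camera to tool coordinates, whose origin is the TCP and whose axes are the flange's). Camera axes: x right, y down, z forward; pixel columns grow to the right and rows downward; lengths in mm; the calibration is good to about 2 mm. A picture is of the moment at which its call begins: read the wrist's pose just before it. get_calibration takes no time and is no camera call.
- env.job_done(): hands the job in; it is judged then, once.
The state is a dict: "time_s": time; "qpos": joint angles; "qvel": joint speeds; "effort": joint torques, N m; "ee_pos": TCP position; "ee_rot": TCP orientation; "force": force on the tool from outside, world axes, zero at the start; "torque": the same for the moment, N m; "gripper_width": finger opening in mm; "gripper_force": force on a finger pad.
Only numpy, scipy, OpenCV 4.12 (cv2) and the standard library are available. Lean on these libraries where they do the work, as an engineer would, in place of code of your own. Each camera call takes 0.05 s, during which the arm holds its last target. There are 200 camera calls.

## Working session

There is one attempt and no reset: what is moved stays moved. The work goes in short steps, Python scripts to look and compute and a tool call to move; the robot and the scene stay as the last step left them, time stands still between calls to the robot, and variables do not carry over. Pictures are saved under pics/ and viewed, at most 14 in all, crops included, and the job is handed in when it is done.

Besides the shell and the picture viewer there is one more tool, called as a command line: name --pt "numbers of a row" for each row, then --argument value for the rest. apply_moves: Moves the arm, as the interface text tells. Its arguments: {"type":"object","properties":{"deltas":{"type":"array"},"grip_force":{"type":"number"}},"required":["deltas"]}

```bash
mkdir -p pics; cat > h.py <<'E'
import numpy as np, cv2
from workcell import env, cams
from scipy.spatial.transform import Rotation as R
E
python3 - <<'E'
from h import *
for n in("top","scene"):
    cv2.imwrite(f"pics/{n}0.png",cams.grab_frame(n)); print(n,cams.get_calibration(n))
print(cams.get_calibration("wrist")); print(env.state())
E
```

```text
top {'mtx': array([[428.32754659,   0.        , 323.71015478],
       [  0.        , 428.32754659, 201.11430313],
       [  0.        ,   0.        ,   1.        ]]), 'k1': 0.02143558622274031, 'eye': array([ 326.85349844,   99.76938099, 1329.18822346]), 'attitude': array([-168.83992617,   -0.32729474,  -89.66220946])}
scene {'mtx': array([[417.79128556,   0.        , 313.37474316],
       [  0.        , 417.79128556, 201.54295027],
       [  0.        ,   0.        ,   1.        ]]), 'k1': -0.03804541605617219, 'eye': array([1315.1570776 , -145.02881138, 1046.16510015]), 'attitude': array([-142.59326698,    0.38493407,   73.15339862])}
{'mtx': array([[357.66436208,   0.        , 320.02027212],
       [  0.        , 357.66436208, 201.9520398 ],
       [  0.        ,   0.        ,   1.        ]]), 'k1': -0.03771551869010314, 'tool_from_camera': array([[-5.49043135e-04, -9.59859987e-01, -2.80479060e-01,
         7.86008703e+01],
       [ 9.99999847e-01, -5.09442318e-04, -2.14097102e-04,
         6.63536144e-01],
       [ 6.26153387e-05, -2.80479135e-01,  9.59860121e-01,
        -1.70731407e+02],
       [ 0.00000000e+00,  0.00000000e+00,  0.00000000e+00,
         1.00000000e+00]])}
{'time_s': 0.1, 'qpos': array([-7.36809517e+01,  1.83481372e+01,  8.96970628e+01, -1.14497170e-03,
        7.20444011e+01, -1.14877272e+00]), 'qvel': array([-0.04030411, -0.11947671, -0.12215839, -0.07081076, -0.03231428,
       -0.0195418 ]), 'effort': array([ 2.90507487e-04, -4.13332558e+01, -2.32508701e+01,  7.28284079e-02,
        4.21191263e-02, -5.82804614e-05]), 'ee_pos': array([ 172.44297823, -548.07741762,  213.21870654]), 'ee_rot': array([-1.79910395e+02, -7.07933017e-04,  1.74681743e+01]), 'force': array([-0.4348241 ,  1.10491743, -0.592925  ]), 'torque': array([-0.04655921, -0.00661254, -0.01088602]), 'gripper_force': 0.0, 'gripper_width': 91.12627041181948}
```

View pics/top0.png

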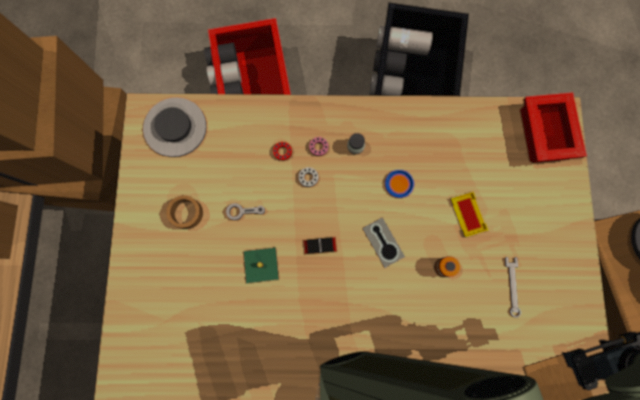

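View pics/scene0.png

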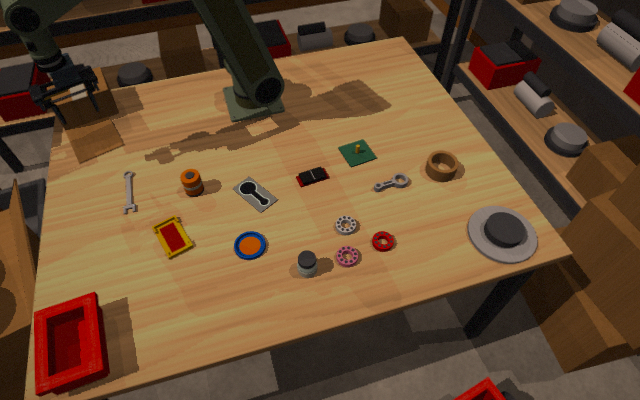

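Top view: silver dotted bearing at (307,178), with look-alikes pink (318,147) and red ring (282,151). The filter is at (447,267) and the look-alike jar at (356,143). The rod is at (245,211) and the look-alike wrench at (513,287). The pad is at (320,245); the red bins and red tray floor at (467,214) share its colour. Holders: dish (399,184), stand (261,265), tray (467,214), board (383,242). I choose the silver bearing and will measure everything and check one close crop.

```bash
cat >> h.py <<'E'
def rays(name,px,st=None):
    c=cams.get_calibration(name); K=c["mtx"]; px=np.atleast_2d(px).astype(float)
    d=(px-K[:2,2])/[K[0,0],K[1,1]]; s=d.copy()
    for _ in range(8): s=d/(1+c["k1"]*(s**2).sum(1,keepdims=True))
    v=np.c_[s,np.ones(len(s))]
    if name=="wrist":
        T=c["tool_from_camera"]; Rt=R.from_euler('xyz',st["ee_rot"],degrees=True).as_matrix()
        return st["ee_pos"]+Rt@T[:3,3], v@(Rt@T[:3,:3]).T
    return c["eye"], v@R.from_euler('xyz',c["attitude"],degrees=True).as_matrix().T
def plane(name,px,z,st=None):
    e,v=rays(name,px,st); t=(z-e[2])/v[:,2]; return (e+t[:,None]*v)[:,:2]
def blobs(mask,amin=30):
    m=mask.astype(np.uint8)*255
    cs,_=cv2.findContours(m,cv2.RETR_EXTERNAL,cv2.CHAIN_APPROX_NONE)
    return [c[:,0,:] for c in cs if cv2.contourArea(c)>amin]
def rect(p):
    (c,(w,h),a)=cv2.minAreaRect(p.astype(np.float32))
    if w<h: w,h,a=h,w,a+90
    return np.round([*c,w,h,(a+90)%180-90],1)
E
python3 - <<'E'
from h import *
im=cv2.imread("pics/top0.png"); hsv=cv2.cvtColor(im,cv2.COLOR_BGR2HSV); H,S,V=cv2.split(hsv)
def win(m,x0,y0,x1,y1):
    w=np.zeros_like(m); w[y0:y1,x0:x1]=m[y0:y1,x0:x1]; return w
grey=(S<70)
red=((H<8)|(H>172))&(S>150)
T={"dish":((H>100)&(H<130)&(S>100),375,160,425,210,12),
"stand":((H>60)&(H<95)&(S>80),230,235,290,295,6),
"tray":((H>22)&(H<33)&(S>170),440,185,495,245,12),
"board":(grey,355,212,410,272,4),
"bearing":(grey,290,162,325,192,18),
"rod":(grey,218,195,275,230,20),
"pad":(red|(V<50),295,230,345,262,8),
"filter":((H>3)&(H<14)&(S>180),428,245,468,288,72)}
for n,(m,x0,y0,x1,y1,z) in T.items():
    for b in blobs(win(m,x0,y0,x1,y1)):
        p=plane("top",b,z); print(n,rect(b),"->",rect(p))
crop=np.hstack([cv2.resize(im[130:290,210:330],(0,0),fx=3,fy=3,interpolation=2),cv2.resize(im[130:290,340:490],(0,0),fx=2.8,fy=3,interpolation=2)])
cv2.imwrite("pics/crop0.png",crop)
E
```

```text
dish [398.5 183.5  27.   25.    0. ] -> [ 645.4 -142.6   85.7   81.2  -89.6]
stand [260.5 264.9  30.5  29.8  -6.3] -> [388.4 285.3  92.   90.5 -82.8]
tray [468.7 214.   43.2  24.6  68.5] -> [ 549.8 -357.7  129.1   78.2   17.9]
board [383.2 242.1  44.8  22.1  60.6] -> [460.8 -90.8 136.7  68.8  28.8]
bearing [308. 177.  18.  18. -90.] -> [6.629e+02 1.439e+02 5.850e+01 5.690e+01 5.000e-01]
rod [245.  211.5  38.   15.    0. ] -> [550.8 337.4 117.4  47.1 -89.6]
pad [311. 246.  14.  12.   0.] -> [446.5 132.1  43.2  36.9 -89.5]
pad [328.2 244.4  14.   12.4  -4.8] -> [451.8  79.1  43.1  38.1 -84.9]
```

View pics/crop0.png

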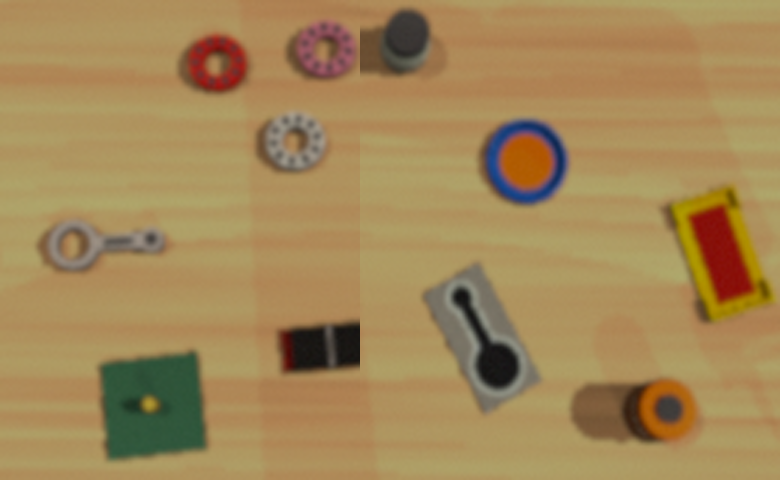

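The crop confirms it: the silver dotted ring is the bearing at picture (308,177). The red and pink rings are decoys. The board's small circle points up-left, away from the robot. Next is the oil filter.

```bash
cat >> h.py <<'E'
def go(x,y,z,yaw):
    """print shift and turn (m, rad) from the present pose"""
    s=env.state(); cy=s["ee_rot"][2]; Rt=R.from_euler('xyz',[180,0,cy],degrees=True).as_matrix()
    d=Rt.T@(np.array([x,y,z])-s["ee_pos"])/1000; a=-((yaw-cy+180)%360-180)
    print("go",np.round(d,4),"roll",round(np.radians(a),4),"q6 after ~",round(np.degrees(np.arctan2(y,x))-yaw+90,0))
E
python3 - <<'E'
from h import *
im=cv2.imread("pics/top0.png")
print(im[266,450],im[260,455],im[275,440])
print("filter",plane("top",[450,266],75),"bigend",plane("top",[232,212],20),"small",plane("top",[260,210],20))
x,y=plane("top",[450,266],75)[0]
go(x,y,213,17.5);go(x,y,180,60)
E
```

```text
[57 61 63] [ 17 102 175] [28 48 69]
filter [[ 385.3499984  -272.82567343]] bigend [[548.8653921  377.27172788]] small [[555.72575288 291.05970347]]
go [ 2.857e-01 -1.986e-01  2.000e-04] roll -0.0006 q6 after ~ 37.0
go [ 0.2857 -0.1986  0.0332] roll -0.7423 q6 after ~ -5.0
```

apply_moves --pt "0.05 -0.035 0 0 1" --pt "0.09 -0.063 0 0 1" --pt "0.14 -0.098 0 0 1" --pt "0.18 -0.125 0 0 1" --pt "0.215 -0.15 0 0 1" --grip_force 25

```text
time_s: 0.6
ee_pos: [326.0, -348.8, 213.7]
ee_rot: [-180.0, -0.0, 17.4]
force: [0.2, -0.8, 0.9]
gripper_width: 91.5
gripper_force: 0.0
```

apply_moves --pt "0.04 -0.028 0 0 1" --pt "0.07 -0.049 0 0 1" --pt "0.07 -0.049 0.02 0 1" --pt "0.07 -0.049 0.03 0 1" --pt "0.07 -0.049 0.03 0 1"

```text
time_s: 1.1
ee_pos: [376.1, -282.1, 182.3]
ee_rot: [-179.8, 0.1, 17.5]
force: [-0.2, -0.2, -0.1]
gripper_width: 91.1
gripper_force: 0.0
```

```bash
python3 - <<'E'
from h import *
s=env.state(); im=cams.grab_frame("wrist"); cv2.imwrite("pics/w1.png",im); print(s["ee_pos"],s["ee_rot"],s["qpos"][5])
H,S,V=cv2.split(cv2.cvtColor(im,cv2.COLOR_BGR2HSV))
for b in blobs((H>3)&(H<15)&(S>190)&(V>90),200):
    print(rect(b),rect(plane("wrist",b,72,s)))
E
```

```text
[ 376.12645787 -282.13310126  182.30658339] [-1.79811641e+02  1.47729945e-01  1.74635378e+01] 34.28069043631513
[313.5 181.5  71.   69.    0. ] [ 386.6 -273.6   57.4   57.   -72.5]
```

View pics/w1.png

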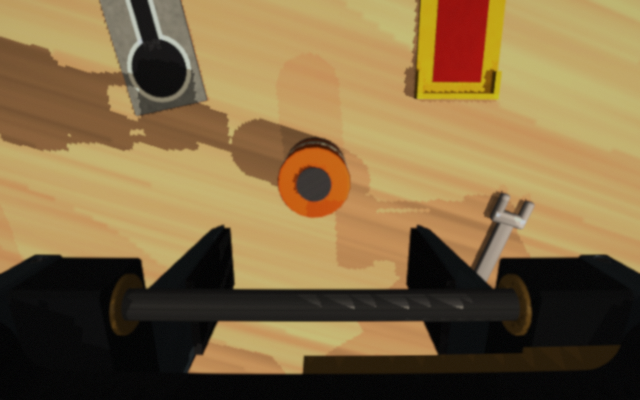

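The wrist view shows the filter's top at (314,182), the board's large circle at (160,68) and the tray at (460,45). The filter measures about 57 mm across, as expected.

```bash
python3 - <<'E'
from h import *
print(env.state()["ee_pos"]); go(386.6,-273.6,25,17.5)
E
```

```text
[ 376.55345375 -282.87887609  183.26084521]
go [ 0.0124 -0.0058  0.1583] roll -0.0015 q6 after ~ 37.0
```

apply_moves --pt "0.0124 -0.0058 0.03 0 1" --pt "0.0124 -0.0058 0.07 0 1" --pt "0.0124 -0.0058 0.105 0 1" --pt "0.0124 -0.0058 0.135 0 1" --pt "0.0124 -0.0058 0.158 0 1"

```text
time_s: 1.65
ee_pos: [386.8, -274.4, 24.8]
ee_rot: [-180.0, 0.0, 17.3]
force: [-0.0, 0.4, -0.6]
gripper_width: 91.1
gripper_force: 0.0
```

apply_moves --pt "0 0 0 0 1" --pt "0 0 0 0 -0.2" --pt "0 0 0 0 0.1" --pt "0 0 0 0 -1" --pt "0 0 0 0 -1" --grip_force 25

```text
time_s: 2.15
ee_pos: [387.9, -274.0, 27.0]
ee_rot: [179.9, -0.1, 17.4]
force: [-0.7, 3.3, 2.3]
gripper_width: 62.1
gripper_force: 1.5
```

apply_moves --pt "0 0 0 0 -1" --pt "0 0 0 0 -1" --pt "0 0 0 0 -1" --pt "0 0 -0.01 0 -1" --pt "0 0 -0.03 0 -1"

```text
time_s: 2.65
ee_pos: [386.2, -272.7, 55.4]
ee_rot: [-179.8, 0.1, 17.5]
force: [0.9, -0.2, -2.4]
gripper_width: 59.4
gripper_force: 25.0
```

```bash
python3 - <<'E'
from h import *
c=np.radians(17.5)
go(645.4-90*np.cos(c),-142.6-90*np.sin(c),105,17.5)
E
```

```text
go [ 0.1963 -0.0462 -0.0496] roll -0.0004 q6 after ~ 56.0
```

apply_moves --pt "0 0 -0.03 0 -1" --pt "0.03 -0.007 -0.05 0 -1" --pt "0.065 -0.015 -0.05 0 -1" --pt "0.105 -0.025 -0.05 0 -1" --pt "0.145 -0.034 -0.05 0 -1"

```text
time_s: 3.15
ee_pos: [516.3, -196.8, 106.5]
ee_rot: [180.0, 0.0, 17.4]
force: [0.7, -0.5, -3.0]
gripper_width: 60.1
gripper_force: 25.0
```

apply_moves --pt "0.03 -0.007 0 0 -1" --pt "0.051 -0.012 0 0 -1" --pt "0.051 -0.012 0 0 -1" --pt "0.051 -0.012 0 0 -1"

```text
time_s: 3.55
ee_pos: [559.9, -170.6, 105.6]
ee_rot: [-180.0, 0.1, 17.5]
force: [-0.8, 0.6, -3.2]
gripper_width: 59.4
gripper_force: 25.0
```

```bash
python3 - <<'E'
from h import *
s=env.state(); im=cams.grab_frame("wrist"); cv2.imwrite("pics/w2.png",im); print(s["ee_pos"],s["ee_rot"],s["force"],s["gripper_width"])
H,S,V=cv2.split(cv2.cvtColor(im,cv2.COLOR_BGR2HSV))
for b in blobs((H>100)&(H<130)&(S>100)&(V>50),200):
    p=plane("wrist",b,12,s); print(rect(b),rect(p)); go(*rect(p)[:2],30,17.5)
E
```

```text
[ 559.94894386 -170.57946335  105.63149795] [-1.79975957e+02  9.78838000e-02  1.75303626e+01] [-0.84198957  0.57132607 -3.21149891] 59.396401749296764
[322.5  76.5 133.  127.  -90. ] [ 647.3 -145.4   89.5   89.1   15. ]
go [0.0914 0.002  0.0757] roll -0.0004 q6 after ~ 60.0
```

View pics/w2.png

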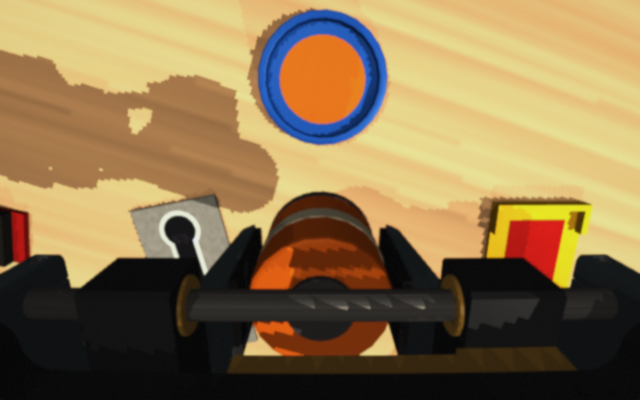

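The filter is held upright. The dish is at (322,77), which casts to (647,-145) with a 90 mm diameter. Placing.

apply_moves --pt "0.04 0.001 0 0 -1" --pt "0.075 0.002 0 0 -1" --pt "0.091 0.002 0.01 0 -1" --pt "0.091 0.002 0.035 0 -1" --pt "0.091 0.002 0.055 0 -1"

```text
time_s: 4.1
ee_pos: [646.4, -145.9, 49.3]
ee_rot: [-179.9, 0.2, 17.5]
force: [-1.4, -0.1, -3.1]
gripper_width: 59.7
gripper_force: 25.0
```

apply_moves --pt "0 0 0.01 0 -1" --pt "0 0 0.015 0 -1" --pt "0 0 0.018 0 -1" --pt "0 0 0.02 0 -1" --pt "0 0 0.02 0 -1"

```text
time_s: 4.6
ee_pos: [648.2, -145.7, 31.6]
ee_rot: [180.0, -0.0, 17.5]
force: [0.2, 0.0, -2.6]
gripper_width: 59.9
gripper_force: 25.0
```

Not in contact yet; going down in small steps.

apply_moves --pt "0 0 0.0015 0 -1" --pt "0 0 0.0015 0 -1" --pt "0 0 0.0015 0 -1"

```text
time_s: 4.9
ee_pos: [648.6, -145.7, 30.9]
ee_rot: [179.9, -0.1, 17.5]
force: [-1.4, -0.4, 5.8]
gripper_width: 59.7
gripper_force: 25.0
```

apply_moves --pt "0 0 0.001 0 -1" --pt "0 0 0.001 0 -1" --pt "0 0 0.001 0 -1"

```text
time_s: 5.2
ee_pos: [648.7, -145.7, 30.9]
ee_rot: [179.9, -0.1, 17.5]
force: [-2.6, -0.8, 10.9]
gripper_width: 59.7
gripper_force: 25.0
```

apply_moves --pt "0 0 -0.001 0 -0.2" --pt "0 0 -0.001 0 0.4" --pt "0 0 -0.001 0 0.9" --pt "0 0 -0.001 0 0.9" --pt "0 0 -0.01 0 0.9"

```text
time_s: 5.7
ee_pos: [646.9, -145.2, 37.1]
ee_rot: [-179.9, 0.2, 17.5]
force: [0.1, -1.3, 0.0]
gripper_width: 84.6
gripper_force: 0.0
```

apply_moves --pt "0 0 -0.03 0 1" --pt "0 0 -0.07 0 1" --pt "0 0 -0.11 0 1" --pt "0 0 -0.14 0 1" --pt "0 0 -0.14 0 1"

```text
time_s: 6.2
ee_pos: [650.9, -146.1, 184.8]
ee_rot: [179.7, -0.6, 17.5]
force: [-0.3, 0.1, 0.3]
gripper_width: 91.3
gripper_force: 0.0
```

```bash
python3 - <<'E'
from h import *
s=env.state();print(s["ee_pos"]); go(449,105.6,170,95.5)
E
```

```text
[ 650.88654731 -146.1318152   184.79851168]
go [-0.117  -0.3007  0.0148] roll -1.3619 q6 after ~ 8.0
```

apply_moves --pt "-0.015 -0.04 0 0 1" --pt "-0.033 -0.085 0 0 1" --pt "-0.05 -0.13 0 0 1" --pt "-0.067 -0.175 0 0 1" --pt "-0.085 -0.22 0 0 1"

```text
time_s: 6.7
ee_pos: [499.1, 40.1, 177.9]
ee_rot: [-180.0, 0.0, 17.4]
force: [0.8, 1.5, -0.0]
gripper_width: 91.3
gripper_force: 0.0
```

apply_moves --pt "-0.016 -0.04 0.005 -0.14 1" --pt "-0.032 -0.081 0.015 -0.28 1" --pt "-0.032 -0.081 0.015 -0.42 1" --pt "-0.032 -0.081 0.015 -0.56 1" --pt "-0.032 -0.081 0.015 -0.7 1"

```text
time_s: 7.2
ee_pos: [445.3, 106.9, 163.1]
ee_rot: [-180.0, 0.0, 58.0]
force: [0.3, 0.5, -0.0]
gripper_width: 91.0
gripper_force: 0.0
```

apply_moves --pt "0 0 0 -0.14 1" --pt "0 0 0 -0.28 1" --pt "0 0 0 -0.42 1" --pt "0 0 0 -0.56 1" --pt "0 0 0 -0.662 1"

```text
time_s: 7.7
ee_pos: [445.6, 106.4, 163.0]
ee_rot: [-179.9, 0.0, 95.8]
force: [-0.3, -0.5, -0.9]
gripper_width: 91.4
gripper_force: 0.0
```

apply_moves --pt "0 0 0 0 1" --pt "0 0 0 0 1" --pt "0 0 0 0 1"

```text
time_s: 8.0
ee_pos: [445.9, 106.5, 163.3]
ee_rot: [-180.0, 0.0, 95.4]
force: [-0.2, -0.2, 0.5]
gripper_width: 91.2
gripper_force: 0.0
```

```bash
python3 - <<'E'
from h import *
s=env.state(); im=cams.grab_frame("wrist"); cv2.imwrite("pics/w3.png",im); print(s["ee_pos"],s["ee_rot"],s["qpos"][5])
H,S,V=cv2.split(cv2.cvtColor(im,cv2.COLOR_BGR2HSV))
m=((V<60)|(((H<8)|(H>172))&(S>150))); m[235:]=0
m=cv2.morphologyEx(m.astype(np.uint8),cv2.MORPH_CLOSE,np.ones((9,9)))
for b in blobs(m,1500):
    p=plane("wrist",b,12,s); print(rect(b),rect(p)); go(*rect(p)[:2],5,95.5)
E
```

```text
[445.88290229 106.52380799 163.2785891 ] [-1.79981560e+02  5.78095261e-03  9.54162661e+01] 6.58736226223349
[323.5 183.  102.   49.  -90. ] [448.5 107.5  96.9  44.5 -84.2]
go [0.0007 0.0026 0.1583] roll -0.0011 q6 after ~ 8.0
```

View pics/w3.png

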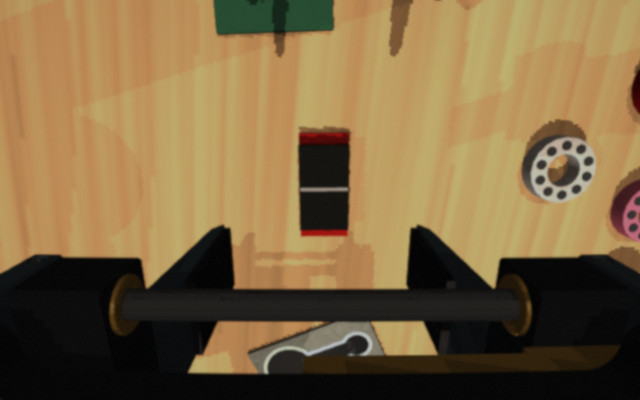

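The pad is centred at (324,183) and squared to the gripper, with its size matching. Silver bearing seen at (558,168).

apply_moves --pt "0 0.0026 0.03 0 1" --pt "0 0.0026 0.07 0 1" --pt "0 0.0026 0.11 0 1" --pt "0 0.0026 0.14 0 1" --pt "0 0.0026 0.159 0 1"

```text
time_s: 8.55
ee_pos: [447.3, 106.5, 2.3]
ee_rot: [-179.8, 0.0, 95.5]
force: [-0.2, -0.2, 1.0]
gripper_width: 91.2
gripper_force: 0.0
```

apply_moves --pt "0 0 0 0 0.5" --pt "0 0 0 0 0.2" --pt "0 0 0 0 -1" --pt "0 0 0 0 -1" --pt "0 0 0 0 -1" --grip_force 40

```text
time_s: 9.05
ee_pos: [449.1, 106.9, 5.3]
ee_rot: [179.9, -0.0, 95.5]
force: [-0.0, 0.4, -0.0]
gripper_width: 54.0
gripper_force: 0.0
```

apply_moves --pt "0 0 0 0 -1" --pt "0 0 0 0 -1" --pt "0 0 -0.01 0 -1" --pt "0 0 -0.03 0 -1" --pt "0 0 -0.06 0 -1"

```text
time_s: 9.55
ee_pos: [446.7, 106.4, 64.0]
ee_rot: [-179.7, 0.0, 95.5]
force: [0.9, 0.4, -3.1]
gripper_width: 45.5
gripper_force: 40.0
```

```bash
python3 - <<'E'
from h import *
c=np.radians(17.9)
print(env.state()["ee_pos"]);go(549.8-110*np.cos(c),-357.7-110*np.sin(c),90,17.9)
E
```

```text
[446.7270784  106.37776057  63.96655521]
go [-0.4954 -0.0493 -0.026 ] roll 1.3544 q6 after ~ 31.0
```

apply_moves --pt "-0.03 -0.003 -0.026 0 -1" --pt "-0.075 -0.007 -0.026 0 -1" --pt "-0.12 -0.012 -0.026 0 -1" --pt "-0.165 -0.016 -0.026 0 -1" --pt "-0.21 -0.021 -0.026 0 -1"

```text
time_s: 10.05
ee_pos: [447.1, -105.8, 90.7]
ee_rot: [-180.0, -0.0, 95.5]
force: [0.7, -1.1, -1.9]
gripper_width: 45.8
gripper_force: 40.0
```

apply_moves --pt "-0.045 -0.004 0 0.1 -1" --pt "-0.09 -0.009 0 0.2 -1" --pt "-0.135 -0.013 0 0.3 -1" --pt "-0.18 -0.018 0 0.4 -1" --pt "-0.225 -0.023 0 0.5 -1"

```text
time_s: 10.55
ee_pos: [445.6, -331.9, 90.4]
ee_rot: [-179.9, -0.0, 66.6]
force: [0.6, -0.6, -4.2]
gripper_width: 45.4
gripper_force: 40.0
```

apply_moves --pt "0 0 0 0.1 -1" --pt "0 0 0 0.22 -1" --pt "0 0 0 0.34 -1" --pt "0 0 0 0.46 -1" --pt "0 0 0 0.58 -1"

```text
time_s: 11.05
ee_pos: [445.8, -330.0, 90.2]
ee_rot: [-179.9, 0.0, 33.3]
force: [-0.1, 1.0, -3.9]
gripper_width: 45.7
gripper_force: 40.0
```

apply_moves --pt "0 0 0 0.12 -1" --pt "0 0 0 0.22 -1" --pt "0 0 0 0.27 -1" --pt "0 0 0 0.274 -1" --pt "0 0 0 0.274 -1"

```text
time_s: 11.55
ee_pos: [446.2, -330.1, 90.4]
ee_rot: [-180.0, 0.0, 18.0]
force: [-0.7, -1.4, -3.3]
gripper_width: 45.6
gripper_force: 40.0
```

```bash
python3 - <<'E'
from h import *
s=env.state(); im=cams.grab_frame("wrist"); cv2.imwrite("pics/w4.png",im); print(s["ee_pos"],s["ee_rot"],s["force"])
H,S,V=cv2.split(cv2.cvtColor(im,cv2.COLOR_BGR2HSV))
m=(H>22)&(H<33)&(S>180)&(V>90)
for z,mm in((12,m),(4,(((H<8)|(H>172))&(S>150)))):
  for b in blobs(mm,1500):
    p=plane("wrist",b,z,s); r=rect(p); print(rect(b),r); go(*r[:2],8,r[4])
E
```

```text
[ 446.16670106 -330.14073275   90.36679645] [-1.79961355e+02  3.02862567e-02  1.79802108e+01] [-0.69756398 -1.44729295 -3.25348267]
[409.1  87.1 176.6 114.1 -88.4] [ 542.5 -361.4  113.1   75.9   18.5]
go [0.0819 0.0594 0.0824] roll -0.0092 q6 after ~ 38.0
[320.5 174.   93.   22.    0. ] [ 469.9 -323.2   68.2   16.4  -72. ]
go [0.0247 0.0006 0.0824] roll 1.5704 q6 after ~ 127.0
[409.1  77.4 152.3  67.4 -87.3] [ 550.7 -360.2   98.7   44.7   17.7]
go [0.0901 0.0607 0.0824] roll 0.0048 q6 after ~ 39.0
```

View pics/w4.png

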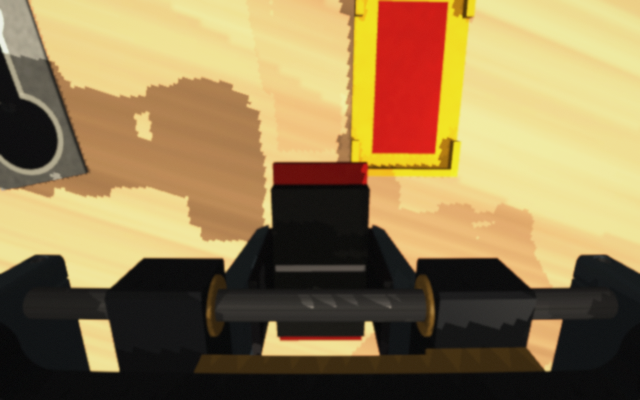

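The tray's red floor is centred at (409,77), which casts to (551,-360) at 99×45 mm. The pad hangs level in the grip.

apply_moves --pt "0.035 0.023 0 0 -1" --pt "0.07 0.047 0 0 -1" --pt "0.09 0.0605 0.01 0 -1" --pt "0.09 0.0605 0.04 0 -1" --pt "0.09 0.0605 0.06 0 -1"

```text
time_s: 12.1
ee_pos: [550.8, -359.8, 28.5]
ee_rot: [-179.9, 0.1, 18.0]
force: [-1.7, 0.4, -4.0]
gripper_width: 45.7
gripper_force: 40.0
```

apply_moves --pt "0 0 0.008 0 -1" --pt "0 0 0.014 0 -1" --pt "0 0 0.017 0 -1" --pt "0 0 0.019 0 -1" --pt "0 0 0.019 0 -1"

```text
time_s: 12.6
ee_pos: [551.1, -360.6, 12.2]
ee_rot: [179.9, -0.0, 17.9]
force: [0.2, -0.0, -3.2]
gripper_width: 45.7
gripper_force: 40.0
```

apply_moves --pt "0 0 0.001 0 -1" --pt "0 0 0.002 0 -1" --pt "0 0 0.002 0 -1"

```text
time_s: 12.9
ee_pos: [550.8, -360.3, 9.6]
ee_rot: [180.0, -0.0, 17.9]
force: [0.2, 0.8, -3.1]
gripper_width: 45.5
gripper_force: 40.0
```

apply_moves --pt "0 0 0.0015 0 -1" --pt "0 0 0.0015 0 -1" --pt "0 0 0.0015 0 -1"

```text
time_s: 13.2
ee_pos: [551.0, -360.4, 9.0]
ee_rot: [180.0, -0.0, 17.9]
force: [-2.5, 1.7, 5.3]
gripper_width: 45.6
gripper_force: 40.0
```

apply_moves --pt "0 0 0.001 0 -1" --pt "0 0 0.001 0 -1" --pt "0 0 0.001 0 -1"

```text
time_s: 13.5
ee_pos: [551.0, -360.4, 9.0]
ee_rot: [179.9, -0.0, 17.9]
force: [-2.8, 1.7, 10.1]
gripper_width: 45.3
gripper_force: 40.0
```

apply_moves --pt "0 0 -0.001 0 0.2" --pt "0 0 -0.001 0 0.4" --pt "0 0 -0.001 0 0.5" --pt "0 0 -0.001 0 0.5" --pt "0 0 -0.015 0 0.5"

```text
time_s: 14.0
ee_pos: [549.4, -359.4, 20.2]
ee_rot: [-179.8, 0.2, 17.9]
force: [-0.2, 1.3, 0.1]
gripper_width: 68.5
gripper_force: 0.0
```

apply_moves --pt "0 0 -0.03 0 1" --pt "0 0 -0.07 0 1" --pt "0 0 -0.11 0 1" --pt "0 0 -0.15 0 1" --pt "0 0 -0.16 0 1"

```text
time_s: 14.5
ee_pos: [553.0, -361.8, 188.8]
ee_rot: [179.5, -0.4, 17.9]
force: [0.5, 0.1, 0.2]
gripper_width: 91.4
gripper_force: 0.0
```

```bash
python3 - <<'E'
from h import *
s=env.state();print(s["ee_pos"]); im=cams.grab_frame("wrist")
H,S,V=cv2.split(cv2.cvtColor(im,cv2.COLOR_BGR2HSV)); m=(V<60); m[235:]=0
for b in blobs(m,1000):
    r=rect(plane("wrist",b,20,s)); print(rect(b),r)
go(552.5,334,180,94.7)
E
```

```text
[ 553.00356625 -361.75940863  188.76576179]
[316.  206.5  44.   35.    0. ] [ 529.3 -367.6   43.9   36.3  -72.2]
[316. 164.  46.  40.   0.] [ 569.8 -354.4   44.1   38.8  -72.2]
[ 38.4 184.6 116.3  41.1  61.2] [ 471.4 -106.3  108.5   46.9   20. ]
[605.   51.5 103.   68.  -90. ] [ 758.9 -587.4   83.6   75.9    6.1]
go [ 0.2138 -0.6619  0.008 ] roll -1.34 q6 after ~ 26.0
```

The pad lies at (549.5,-361) in the tray, about 1 mm off. Next is the rod.

apply_moves --pt "0.014 -0.045 0 0 1" --pt "0.028 -0.09 0 0 1" --pt "0.043 -0.135 0 0 1" --pt "0.057 -0.18 0 0 1" --pt "0.072 -0.224 0 0 1"

```text
time_s: 15.05
ee_pos: [549.1, -123.0, 180.8]
ee_rot: [-179.9, 0.1, 17.9]
force: [0.5, 0.1, -0.0]
gripper_width: 90.9
gripper_force: 0.0
```

apply_moves --pt "0.014 -0.045 0 0 1" --pt "0.028 -0.09 0 0 1" --pt "0.043 -0.135 0 0 1" --pt "0.057 -0.18 0 0 1" --pt "0.072 -0.224 0 0 1"

```text
time_s: 15.55
ee_pos: [548.7, 112.1, 180.9]
ee_rot: [-180.0, 0.1, 17.9]
force: [0.3, -0.3, -0.0]
gripper_width: 91.1
gripper_force: 0.0
```

apply_moves --pt "0.014 -0.045 0 -0.14 1" --pt "0.028 -0.09 0 -0.28 1" --pt "0.043 -0.135 0 -0.42 1" --pt "0.057 -0.18 0.008 -0.56 1" --pt "0.07 -0.214 0.008 -0.7 1"

```text
time_s: 16.05
ee_pos: [548.9, 337.6, 171.6]
ee_rot: [-179.9, 0.2, 58.4]
force: [-0.4, -0.3, 0.7]
gripper_width: 91.3
gripper_force: 0.0
```

apply_moves --pt "0 0 0 -0.14 1" --pt "0 0 0 -0.28 1" --pt "0 0 0 -0.42 1" --pt "0 0 0 -0.56 1" --pt "0 0 0 -0.64 1"

```text
time_s: 16.55
ee_pos: [549.9, 335.1, 172.4]
ee_rot: [-179.9, 0.1, 95.0]
force: [-0.3, 0.1, -0.2]
gripper_width: 91.4
gripper_force: 0.0
```

apply_moves --pt "0 0 0 0 1" --pt "0 0 0 0 1" --pt "0 0 0 0 1"

```text
time_s: 16.85
ee_pos: [550.5, 335.3, 173.5]
ee_rot: [-180.0, 0.0, 94.6]
force: [-0.5, -0.7, -0.9]
gripper_width: 91.3
gripper_force: 0.0
```

```bash
python3 - <<'E'
from h import *
s=env.state(); im=cams.grab_frame("wrist"); cv2.imwrite("pics/w5.png",im); print(s["ee_pos"],s["ee_rot"],s["qpos"][5])
H,S,V=cv2.split(cv2.cvtColor(im,cv2.COLOR_BGR2HSV))
m=(S<60)&(V>50); m[240:]=0
for b in blobs(m,500):
    p=plane("wrist",b,20,s); r=rect(p); print(rect(b),r)
E
```

```text
[550.47650285 335.3038138  173.45012383] [-1.79957617e+02  2.62143609e-02  9.46310213e+01] 25.69750801918619
[325.5 178.5 121.   53.  -90. ] [554.3 339.4 115.   48.1 -85.4]
[603.  26.  72.  52.   0.] [779.3 493.8  70.7  41.6   6.6]
```

View pics/w5.png

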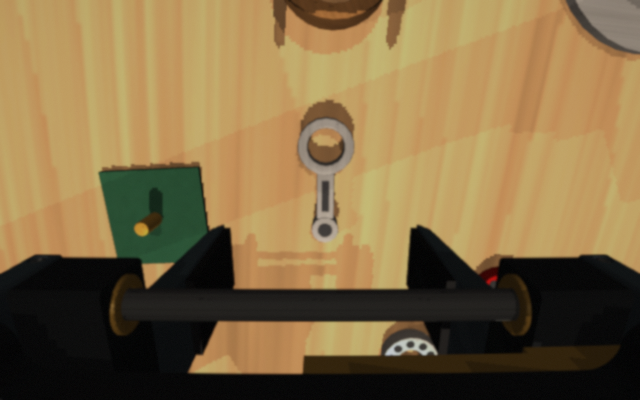

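The rod's big end is at (326,147), its small end at (324,229). The stand's post is at (145,228) and the tape roll is well clear at the top.

```bash
python3 - <<'E'
from h import *
s=env.state(); im=cv2.imread("pics/w5.png")
H,S,V=cv2.split(cv2.cvtColor(im,cv2.COLOR_BGR2HSV)); m=(S<60)&(V>50)
def rowmid(v): 
    x=np.where(m[v,280:370])[0]+280; return [(x.min()+x.max())/2,v]
pts=plane("wrist",[rowmid(v) for v in (147,185,195,205,229)],20,s); print(np.round(pts,1))
b,sm=pts[0],pts[-1]; d=sm-b; L=np.hypot(*d); a=np.degrees(np.arctan2(d[1],d[0])); g=b+d/L*43; print(L,a,g)
go(*g,3,a+180)
for n in("stand",):
    mm=(H>60)&(H<95)&(S>80)&(V>40); mm[262:]=0
    for q in blobs(mm,2000): print(rect(plane("wrist",q,6,s)))
print("post",plane("wrist",[142,230],38,s))
E
```

```text
[[551.7 371.2]
 [554.3 336. ]
 [555.1 326.4]
 [555.4 316.6]
 [557.5 292.4]]
78.999589592428 -85.8453990980603 [554.85880976 328.34298571]
go [-0.0073  0.0037  0.1706] roll 0.0085 q6 after ~ 26.0
[388.8 286.   98.   97.7   7.3]
post [[388.98845371 284.2837901 ]]
```

apply_moves --pt "-0.0073 0.0037 0.03 0 1" --pt "-0.0073 0.0037 0.07 0 1" --pt "-0.0073 0.0037 0.11 0 1" --pt "-0.0073 0.0037 0.145 0 1" --pt "-0.0073 0.0037 0.17 0.008 1"

```text
time_s: 17.4
ee_pos: [553.8, 327.7, 1.3]
ee_rot: [-179.8, 0.1, 94.2]
force: [0.1, -1.0, 0.1]
gripper_width: 90.8
gripper_force: 0.0
```

apply_moves --pt "0 0 0 0 0.3" --pt "0 0 0 0 0" --pt "0 0 0 0 -0.3" --pt "0 0 0 0 -0.5" --pt "0 0 0 0 -1" --grip_force 50

```text
time_s: 17.9
ee_pos: [555.1, 328.5, 4.2]
ee_rot: [180.0, -0.0, 94.2]
force: [0.6, -0.5, 0.1]
gripper_width: 54.3
gripper_force: 0.0
```

apply_moves --pt "0 0 0 0 -1" --pt "0 0 0 0 -1" --pt "0 0 0 0 -1" --pt "0 0 0 0 -1" --pt "0 0 0 0 -1"

```text
time_s: 18.4
ee_pos: [555.2, 328.5, 3.9]
ee_rot: [180.0, 0.0, 94.2]
force: [0.1, 0.2, -0.2]
gripper_width: 15.6
gripper_force: 50.0
```

apply_moves --pt "0 0 -0.005 0 -1" --pt "0 0 -0.02 0 -1" --pt "0 0 -0.05 0 -1" --pt "0 0 -0.09 0 -1" --pt "0 0 -0.09 0 -1"

```text
time_s: 18.9
ee_pos: [558.6, 330.6, 100.6]
ee_rot: [179.3, -0.3, 94.2]
force: [1.5, 0.9, -3.8]
gripper_width: 15.6
gripper_force: 50.0
```

```bash
python3 - <<'E'
from h import *
s=env.state(); im=cams.grab_frame("wrist"); cv2.imwrite("pics/w6.png",im[:, 100:560])
print(s["ee_pos"],s["torque"])
go(460.8+130,-90.8+130,100,94.6)
E
```

```text
[558.59929992 330.56391763 100.61889256] [-0.00295591 -0.23302454 -0.06794546]
go [-0.292   0.0124 -0.0026] roll -0.0063 q6 after ~ -1.0
```

View pics/w6.png

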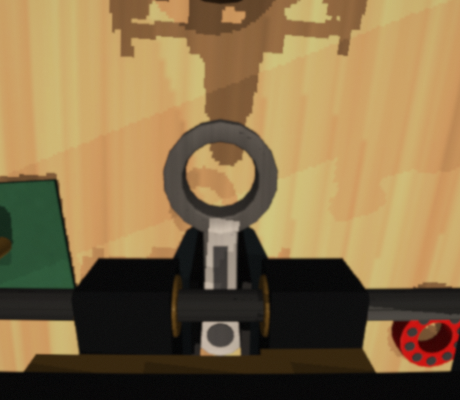

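The rod is held level, with the big end ahead at (220,175). It has to turn about +115°.

```bash
python3 - <<'E'
from h import *
s=env.state();print(s["ee_pos"],s["qpos"]); go(465,25.6,120,208.8)
E
```

```text
[556.81575971 329.51581793  97.43653102] [ 2.96008534e+01  2.94455829e+01  8.92878181e+01 -6.23833357e-03
  6.08492907e+01  2.53660228e+01]
go [-0.2963 -0.114  -0.0226] roll -1.9995 q6 after ~ -116.0
```

apply_moves --pt "-0.03 -0.01 -0.02 0 -1" --pt "-0.07 -0.026 -0.0226 0 -1" --pt "-0.11 -0.042 -0.0226 0 -1" --pt "-0.15 -0.057 -0.0226 0 -1" --pt "-0.19 -0.073 -0.0226 0 -1"

```text
time_s: 19.45
ee_pos: [494.0, 131.7, 114.8]
ee_rot: [-179.8, 0.1, 94.3]
force: [0.4, -0.9, -5.8]
gripper_width: 15.8
gripper_force: 50.0
```

apply_moves --pt "-0.035 -0.014 0 -0.1 -1" --pt "-0.07 -0.027 0 -0.22 -1" --pt "-0.1063 -0.041 0 -0.35 -1" --pt "-0.1063 -0.041 0 -0.48 -1" --pt "-0.1063 -0.041 0 -0.6 -1"

```text
time_s: 19.95
ee_pos: [461.3, 23.3, 115.2]
ee_rot: [-179.8, -0.1, 128.8]
force: [-0.2, 0.2, -5.6]
gripper_width: 15.8
gripper_force: 50.0
```

apply_moves --pt "0 0 0 -0.14 -1" --pt "0 0 0 -0.28 -1" --pt "0 0 0 -0.42 -1" --pt "0 0 0 -0.56 -1" --pt "0 0 0 -0.7 -1"

```text
time_s: 20.45
ee_pos: [461.6, 24.5, 115.0]
ee_rot: [-180.0, -0.2, 169.1]
force: [-0.2, -0.3, -4.9]
gripper_width: 15.8
gripper_force: 50.0
```

apply_moves --pt "0 0 0 -0.14 -1" --pt "0 0 0 -0.28 -1" --pt "0 0 0 -0.42 -1" --pt "0 0 0 -0.56 -1" --pt "0 0 0 -0.7 -1"

```text
time_s: 20.95
ee_pos: [461.7, 24.5, 115.0]
ee_rot: [179.9, -0.2, -150.8]
force: [-0.3, 0.1, -4.8]
gripper_width: 15.7
gripper_force: 50.0
```

apply_moves --pt "0 0 0 0 -1" --pt "0 0 0 0 -1" --pt "0 0 0 0 -1"

```text
time_s: 21.25
ee_pos: [462.7, 24.6, 116.0]
ee_rot: [180.0, -0.1, -151.3]
force: [0.7, -0.0, -4.7]
gripper_width: 15.8
gripper_force: 50.0
```

```bash
python3 - <<'E'
from h import *
s=env.state(); im=cams.grab_frame("wrist"); cv2.imwrite("pics/w7.png",im); print(s["ee_pos"],s["ee_rot"],s["qpos"][5])
H,S,V=cv2.split(cv2.cvtColor(im,cv2.COLOR_BGR2HSV))
m=(V<45); 
for b in blobs(m,1000):
    p=plane("wrist",b,4,s); r=rect(p); print("dark",rect(b),r)
for b in blobs((S<70)&(V>60),1000): print("grey",rect(b),rect(plane("wrist",b,4,s)))
E
```

```text
[462.67959696  24.5567609  116.01015005] [ 1.79967664e+02 -6.15807210e-02 -1.51287596e+02] -117.09756382410508
dark [319.5 313.5 639.  171.    0. ] [567.9  81.4 661.3 189.5 -61.4]
dark [198.  122.9 150.7  63.5  74.6] [461.9 -94.1 115.8  48.9  24.6]
grey [320.  337.5  38.   33.    0. ] [580.1  88.2  36.3  35.6  28.7]
grey [326.  305.5  72.   19.    0. ] [547.4  76.5  65.1  19.6 -61.4]
grey [542.5 304.5 147.   19.    0. ] [452.1 252.3 139.8  19.8 -62.2]
grey [117.9 304.4 108.2  18.8   1.4] [638.5 -90.  100.4  19.7 -62.3]
grey [329.5 199.1 161.2 112.4  66.8] [463.7  33.8 140.7  90.7  49.1]
grey [189.6 123.9 184.   94.7  86.5] [460.4 -91.2 138.2  70.9  28.7]
```

View pics/w7.png

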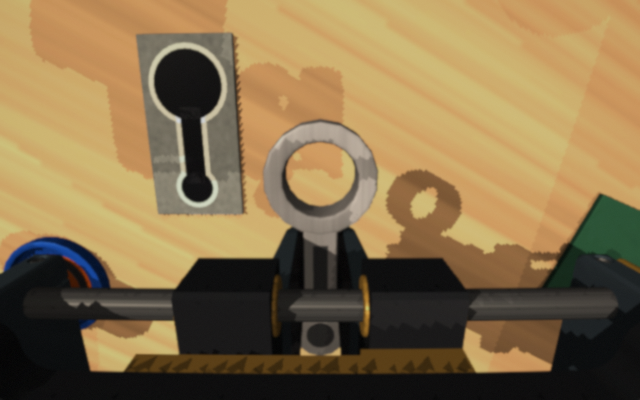

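The silhouette's large circle is at (188,82) and its small one at (197,188), aligned with the held rod. The board measures 138×71 mm at (460.5,-91), 28.7°.

```bash
python3 - <<'E'
from h import *
s=env.state();print(s["ee_pos"]); go(468.8,-86.4,8,208.7)
E
```

```text
[462.85494097  24.56442927 116.17410427]
go [ 0.0481 -0.1002  0.1082] roll 0.0007 q6 after ~ -129.0
```

apply_moves --pt "0.018 -0.037 0 0 -1" --pt "0.036 -0.075 0 0 -1" --pt "0.048 -0.1 0.01 0 -1" --pt "0.048 -0.1 0.045 0 -1" --pt "0.048 -0.1 0.075 0 -1"

```text
time_s: 21.8
ee_pos: [469.7, -87.3, 40.9]
ee_rot: [-179.9, 0.1, -151.4]
force: [-1.0, 0.0, -5.8]
gripper_width: 15.7
gripper_force: 50.0
```

apply_moves --pt "0 0 0.012 0 -1" --pt "0 0 0.021 0 -1" --pt "0 0 0.027 0 -1" --pt "0 0 0.029 0 -1" --pt "0 0 0.029 0 -1"

```text
time_s: 22.3
ee_pos: [469.8, -86.2, 12.9]
ee_rot: [-180.0, 0.0, -151.2]
force: [-0.2, -0.1, -4.3]
gripper_width: 15.2
gripper_force: 50.0
```

apply_moves --pt "0 0 0.001 0 -1" --pt "0 0 0.002 0 -1" --pt "0 0 0.002 0 -1"

```text
time_s: 22.6
ee_pos: [469.5, -86.2, 10.8]
ee_rot: [-180.0, 0.0, -151.2]
force: [-0.1, -0.1, -6.3]
gripper_width: 15.6
gripper_force: 50.0
```

apply_moves --pt "0 0 0.001 0 -1" --pt "0 0 0.002 0 -1" --pt "0 0 0.002 0 -1"

```text
time_s: 22.9
ee_pos: [469.3, -86.2, 8.4]
ee_rot: [180.0, -0.0, -151.2]
force: [-0.6, 0.4, -4.7]
gripper_width: 15.9
gripper_force: 50.0
```

apply_moves --pt "0 0 0.001 0 -1" --pt "0 0 0.001 0 -1" --pt "0 0 0.001 0 -1"

```text
time_s: 23.2
ee_pos: [469.5, -86.2, 7.9]
ee_rot: [-180.0, 0.0, -151.2]
force: [-1.4, 0.8, 1.4]
gripper_width: 15.6
gripper_force: 50.0
```

apply_moves --pt "0 0 0 0 -0.5" --pt "0 0 0 0 -0.3" --pt "0 0 -0.001 0 -0.2" --pt "0 0 -0.001 0 -0.2" --pt "0 0 -0.015 0 -0.2"

```text
time_s: 23.7
ee_pos: [468.1, -86.0, 21.5]
ee_rot: [179.9, -0.2, -151.2]
force: [-0.1, -0.8, 0.2]
gripper_width: 36.2
gripper_force: 0.0
```

apply_moves --pt "0 0 -0.03 0 1" --pt "0 0 -0.07 0 1" --pt "0 0 -0.11 0 1" --pt "0 0 -0.15 0 1" --pt "0 0 -0.15 0 1"

```text
time_s: 24.2
ee_pos: [472.9, -87.0, 178.0]
ee_rot: [-179.5, 0.5, -151.2]
force: [0.8, -0.3, -0.4]
gripper_width: 73.7
gripper_force: 0.0
```

```bash
python3 - <<'E'
from h import *
s=env.state(); im=cams.grab_frame("wrist"); cv2.imwrite("pics/w8.png",im); print(s["ee_pos"])
go(663,144,170,180)
E
```

```text
[472.93697614 -86.95042097 177.9916994 ]
go [-0.2793  0.1094  0.0052] roll 0.5032 q6 after ~ -78.0
```

View pics/w8.png

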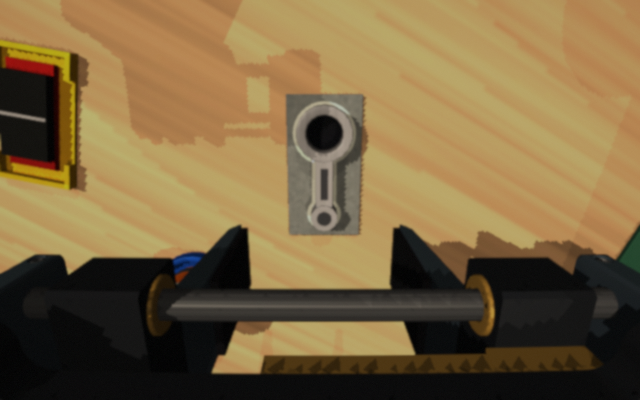

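The rod lies squarely on the board, big end at (324,131) on the large circle. The pad in its tray at (35,115) looks right too. Next is the bearing.

apply_moves --pt "-0.042 0.016 0 0 1" --pt "-0.084 0.033 0 0 1" --pt "-0.126 0.049 0 0 1" --pt "-0.168 0.066 0 0 1" --pt "-0.21 0.082 0 0 1"

```text
time_s: 24.75
ee_pos: [613.8, 88.4, 170.5]
ee_rot: [179.9, -0.2, -151.2]
force: [1.2, -0.5, 0.5]
gripper_width: 91.1
gripper_force: 0.0
```

apply_moves --pt "-0.04 0.016 0 0.12 1" --pt "-0.069 0.027 0.005 0.26 1" --pt "-0.069 0.027 0.005 0.38 1" --pt "-0.069 0.027 0.005 0.5 1" --pt "-0.069 0.027 0.005 0.503 1"

```text
time_s: 25.25
ee_pos: [660.4, 144.0, 165.0]
ee_rot: [-180.0, -0.2, -180.0]
force: [0.0, -0.6, 0.1]
gripper_width: 91.3
gripper_force: 0.0
```

apply_moves --pt "0 0 0 0 1" --pt "0 0 0 0 1" --pt "0 0 0 0 1"

```text
time_s: 25.55
ee_pos: [661.1, 143.6, 167.4]
ee_rot: [-180.0, -0.0, -179.9]
force: [0.3, -0.4, 0.4]
gripper_width: 91.2
gripper_force: 0.0
```

```bash
python3 - <<'E'
from h import *
s=env.state(); im=cams.grab_frame("wrist"); cv2.imwrite("pics/w9.png",im); print(s["ee_pos"],s["ee_rot"],s["qpos"][5])
H,S,V=cv2.split(cv2.cvtColor(im,cv2.COLOR_BGR2HSV))
m=(S<60)&(V>60); m[250:]=0
for b in blobs(m,800):
    r=rect(plane("wrist",b,18,s)); print(rect(b),r); go(r[0],r[1],4,180)
E
```

```text
[661.05630328 143.57352137 167.39949533] [-1.79992354e+02 -1.24402131e-02 -1.79948305e+02] -78.76793532623682
[321.5 190.5  65.   63.    0. ] [664.1 144.   60.1  60.1 -90. ]
go [-0.003   0.0004  0.1635] roll 0.0007 q6 after ~ -78.0
[ 75.3   4.5  76.   61.  -33.7] [504.1 -60.1  67.2  46.4 -61.2]
go [ 0.1572 -0.2036  0.1635] roll 0.0007 q6 after ~ -97.0
```

View pics/w9.png

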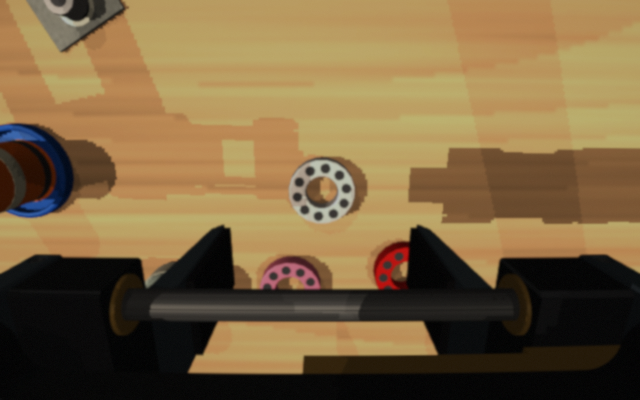

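The silver bearing is at (322,190), 60 mm across. Pink at (290,275) and red at (400,268) are clear of the finger paths at y ±59.

apply_moves --pt "-0.003 0 0.03 0 1" --pt "-0.003 0 0.07 0 1" --pt "-0.003 0 0.11 0 1" --pt "-0.003 0 0.145 0 1" --pt "-0.003 0 0.1635 0 1"

```text
time_s: 26.1
ee_pos: [662.2, 143.2, 0.7]
ee_rot: [-179.9, -0.3, -180.0]
force: [0.3, 0.4, -0.7]
gripper_width: 91.0
gripper_force: 0.0
```

apply_moves --pt "0 0 0 0 0.6" --pt "0 0 0 0 0.4" --pt "0 0 0 0 -1" --pt "0 0 0 0 -1" --pt "0 0 0 0 -1" --grip_force 30

```text
time_s: 26.6
ee_pos: [664.5, 143.9, 4.5]
ee_rot: [180.0, 0.1, -180.0]
force: [-0.0, 0.5, 0.6]
gripper_width: 61.2
gripper_force: 30.0
```

apply_moves --pt "0 0 0 0 -1" --pt "0 0 0 0 -1" --pt "0 0 -0.01 0 -1" --pt "0 0 -0.04 0 -1" --pt "0 0 -0.08 0 -1"

```text
time_s: 27.1
ee_pos: [662.2, 143.3, 82.6]
ee_rot: [-179.9, -0.4, -180.0]
force: [-0.1, -0.7, -1.6]
gripper_width: 61.7
gripper_force: 30.0
```

```bash
python3 - <<'E'
from h import *
s=env.state();print(s["ee_pos"],s["gripper_width"]); go(388.9+90,285.5,100,180)
E
```

```text
[662.20242293 143.32452906  82.56206164] 61.71986758278285
go [ 0.1833  0.1422 -0.0174] roll 0.0003 q6 after ~ -59.0
```

apply_moves --pt "0.035 0.027 -0.0174 0 -1" --pt "0.07 0.054 -0.0174 0 -1" --pt "0.105 0.081 -0.0174 0 -1" --pt "0.14 0.109 -0.0174 0 -1" --pt "0.17 0.132 -0.0174 0 -1"

```text
time_s: 27.6
ee_pos: [492.0, 276.6, 101.7]
ee_rot: [-180.0, -0.0, -180.0]
force: [0.3, 0.9, -1.5]
gripper_width: 61.4
gripper_force: 30.0
```

apply_moves --pt "0.0133 0.01 0 0 -1" --pt "0.0133 0.01 0 0 -1" --pt "0.0133 0.01 0 0 -1" --pt "0.0133 0.01 0 0 -1"

```text
time_s: 28.0
ee_pos: [482.2, 285.1, 101.5]
ee_rot: [-180.0, 0.1, 179.9]
force: [0.5, 0.8, -2.5]
gripper_width: 61.2
gripper_force: 30.0
```

```bash
python3 - <<'E'
from h import *
s=env.state(); im=cams.grab_frame("wrist"); cv2.imwrite("pics/w10.png",im); print(s["ee_pos"],s["ee_rot"],s["force"])
H,S,V=cv2.split(cv2.cvtColor(im,cv2.COLOR_BGR2HSV))
for b in blobs((H>60)&(H<95)&(S>80)&(V>30),2000):
    r=rect(plane("wrist",b,6,s)); print(rect(b),r); go(r[0],r[1],12,180)
for b in blobs((H>18)&(H<32)&(S>190)&(V>150),20): print(rect(b),rect(plane("wrist",b,38,s)))
E
```

```text
[482.20830862 285.1233211  101.48952176] [-1.79989132e+02  5.53691792e-02  1.79948174e+02] [ 0.49876042  0.79729069 -2.46428279]
[321.4  72.5 145.8 144.   82.7] [387.3 285.1  98.1  97.7   7.2]
go [ 0.0949 -0.0001  0.0894] roll -0.0013 q6 after ~ -54.0
```

View pics/w10.png

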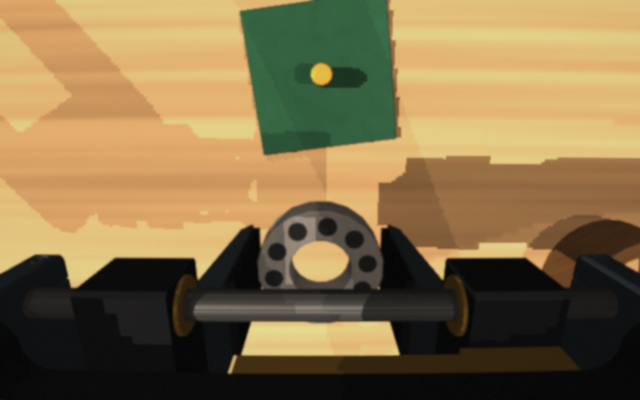

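The brass post is at (321,74), the stand casts to about (388.5,285.3), and the bearing is level in the grip.

apply_moves --pt "0.035 0 0 0 -1" --pt "0.07 0 0 0 -1" --pt "0.0935 0 0 0 -1" --pt "0.0935 0 0.02 0 -1" --pt "0.0935 0 0.04 0 -1"

```text
time_s: 28.55
ee_pos: [388.3, 285.7, 61.7]
ee_rot: [179.9, 0.1, 180.0]
force: [-0.9, 0.3, -2.1]
gripper_width: 61.6
gripper_force: 30.0
```

apply_moves --pt "0 0 0.003 0 -1" --pt "0 0 0.01 0 -1" --pt "0 0 0.02 0 -1" --pt "0 0 0.03 0 -1" --pt "0 0 0.035 0 -1"

```text
time_s: 29.05
ee_pos: [387.2, 285.5, 25.5]
ee_rot: [-180.0, -0.1, 180.0]
force: [0.2, -0.3, -1.6]
gripper_width: 61.3
gripper_force: 30.0
```

apply_moves --pt "0 0 0.004 0 -1" --pt "0 0 0.008 0 -1" --pt "0 0 0.011 0 -1" --pt "0 0 0.012 0 -1" --pt "0 0 0.012 0 -1"

```text
time_s: 29.55
ee_pos: [387.4, 285.8, 14.4]
ee_rot: [-180.0, 0.0, -180.0]
force: [0.7, 0.3, -2.2]
gripper_width: 61.3
gripper_force: 30.0
```

apply_moves --pt "0 0 0.001 0 -1" --pt "0 0 0.0025 0 -1" --pt "0 0 0.0025 0 -1"

```text
time_s: 29.85
ee_pos: [387.3, 285.7, 11.8]
ee_rot: [-180.0, -0.0, -180.0]
force: [0.4, 0.2, -2.3]
gripper_width: 61.3
gripper_force: 30.0
```

apply_moves --pt "0 0 0.001 0 -1" --pt "0 0 0.0015 0 -1" --pt "0 0 0.0015 0 -1"

```text
time_s: 30.15
ee_pos: [387.4, 285.8, 10.5]
ee_rot: [-180.0, 0.0, -180.0]
force: [-0.6, 0.3, -0.7]
gripper_width: 61.2
gripper_force: 30.0
```

apply_moves --pt "0 0 0.001 0 -1" --pt "0 0 0.001 0 -1" --pt "0 0 0.001 0 -1"

```text
time_s: 30.45
ee_pos: [387.4, 285.8, 10.4]
ee_rot: [180.0, 0.0, -180.0]
force: [-1.5, -1.9, 8.8]
gripper_width: 61.4
gripper_force: 30.0
```

Contact. Release, lift, back away and check.

apply_moves --pt "0 0 -0.001 0 0.6" --pt "0 0 -0.001 0 0.9" --pt "0 0 -0.001 0 0.9" --pt "0 0 -0.001 0 0.9" --pt "0 0 -0.015 0 0.9"

```text
time_s: 30.95
ee_pos: [386.3, 285.0, 23.2]
ee_rot: [-179.9, -0.2, -180.0]
force: [-0.1, -0.1, -0.1]
gripper_width: 86.6
gripper_force: 0.0
```

apply_moves --pt "0 0 -0.03 0 1" --pt "0 0 -0.07 0 1" --pt "0 0 -0.11 0 1" --pt "0 0 -0.15 0 1" --pt "0 0 -0.16 0 1"

```text
time_s: 31.45
ee_pos: [389.4, 287.2, 188.7]
ee_rot: [179.7, 0.4, -180.0]
force: [0.5, -0.3, -1.0]
gripper_width: 91.2
gripper_force: 0.0
```

apply_moves --pt "0 0 -0.02 0 1" --pt "0 0 -0.02 0 1" --pt "0 0 -0.02 0 1" --pt "0 0 -0.02 0 1" --pt "0 0 -0.02 0 1"

```text
time_s: 31.95
ee_pos: [386.8, 285.4, 203.0]
ee_rot: [-179.9, -0.1, -180.0]
force: [-0.5, -0.1, 0.2]
gripper_width: 91.4
gripper_force: 0.0
```

```bash
python3 - <<'E'
from h import *
s=env.state(); w=cams.grab_frame("wrist"); sc=cams.grab_frame("scene"); print(s["ee_pos"],s["force"])
a=cv2.resize(sc[130:270,120:460],(780,321),interpolation=2)
b=cv2.resize(w[60:260,160:480],(416,260))
o=np.zeros((590,780,3),np.uint8); o[:321]=a; o[325:585,:416]=b
cv2.imwrite("pics/fin.png",o)
E
```

```text
[386.79033165 285.36175933 202.98136485] [-0.53649903 -0.13032936  0.15596747]
```

View pics/fin.png

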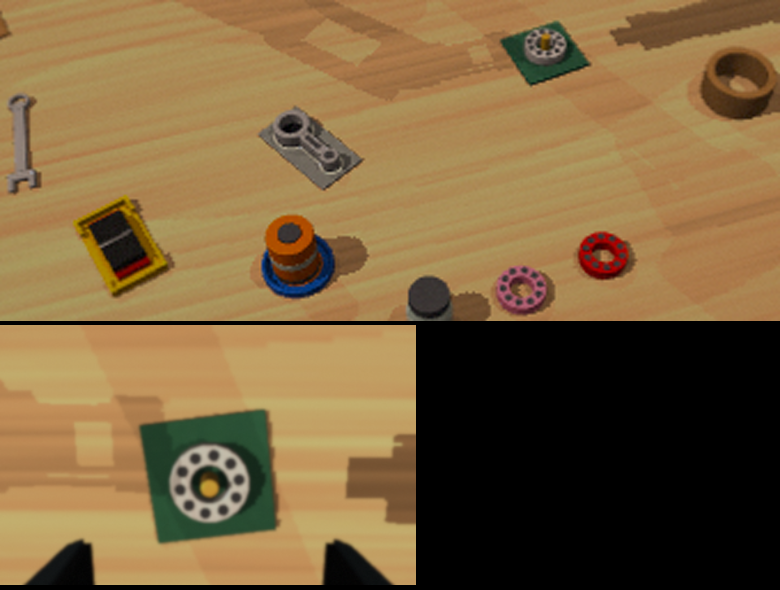

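The final check shows the filter upright in the dish (292,255), the pad in the tray (120,240), the rod on the board (308,145) and the bearing flat around the post (545,45). The tape roll and jar are where they were. Handing in.

```bash
python3 -c "
from h import *
print(env.job_done())"
```

```text
the job is handed in; nothing more can be done
None
```

All four parts are set down on their holders, the tape roll and jar were not touched, and the job is handed in at about 32 s of the 123 s allowed; the hand-in returned no verdict.

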